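Lock the packing turntable with its bolt

TASK

The carton on the packing turntable is about to be taped, so lock the turntable: turn its deck, which has a black finger knob to push it round by, until the slot in the steel ring lines up with the bolt, then push the bolt by its red tab until it is fully home through the slot. It is all done by pushing: pick nothing up, let the carton ride along where it sits on the deck, and leave the other things on the bench where they are.

Things in the scene. Friction and masses are not known exactly. Their poses are not given: they have to be found in the camera images.
- turntable: Bench turntable for packing, fixed to the bench: blue base plate 250 x 250 x 8 mm with a 70 mm wide tongue that carries the bolt. Origin on the turning axis, on the bench surface; z up; its +y points from the axis along the tongue to the bolt, which slides on the line x = 0. The deck with its steel ring turns above it.
- deck: The part that turns on the turntable's axis, endlessly both ways: a flat steel ring (radii 98 and 135 mm, 30 to 40 mm above the bench) with one slot at the deck's own +y, and above it a round plywood deck, radius 112 mm, top at 56 mm (58 mm on the black rubber mat, radius 78 mm). About 2 N at the knob turns it; it stays where it is left. Origin as the turntable's.
- slot (a point): The slot in the steel ring, 17 mm wide, cut right through the ring from its outer to its inner edge, between two yellow-painted cheeks (each 16 mm wide); a yellow mark on the deck's top points at it. The point is the middle of its mouth at the ring's outer edge, 135 mm from the turning axis and 35 mm above the bench.
- knob (a point): Black upright finger knob on the deck, 22 mm diameter and 38 mm tall, its foot on the deck's top. The point is the centre of its top, 94 mm above the bench, 95 mm from the turning axis, exactly opposite the slot.
- bolt_line (a point): Fixed point on the bolt's line where the ring's outer edge passes it: 135 mm from the turning axis along the turntable's +y, 35 mm above the bench. The slot is lined up when slot lies here.
- bolt (a joint): Bolt travel in m: 0 = drawn, nose 10 mm short of the ring; 0.055 = fully home on its stop, through the slot. Starts up to 8 mm in. Steel rod, 12 mm diameter, axis 35 mm above the bench, nose tapered to 5 mm; about 2 N slides it and it stays where left. The ring stops it unless the slot is lined up (the taper takes up the last few mm); once through, it locks the deck.
- bolt_tab (a point): Red upright tab at the bolt's outer end, to push on its outer face towards the axis (turntable's -y): 24 mm wide across the bolt, 8 mm thick along it, 29 to 71 mm above the bench. The point is the middle of its top, 260 mm from the axis when drawn, 205 mm when home. Between it and the ring the bolt runs under two steel straps, 48 mm high, 149 to 191 mm from the axis.
- carton: Small loose cardboard carton, 84 x 60 x 40 mm, lying on the rubber mat near the middle of the deck and turning with it; origin at the centre of its underside (58 mm above the bench).
- tape_roll: Clear tan roll of packing tape lying flat on the bench beside the bolt, 100 mm diameter, 48 mm high; origin at the centre of its underside.
- cutter: Yellow box cutter lying on the bench on the other side of the bolt, 26 mm wide, 150 mm long along its y (from -60 to +90 mm), 16 mm high; origin under the middle of its handle.
- small_box: Closed cardboard box 110 x 80 x 60 mm on the bench; origin at the centre of its underside.
- brown_tape: Roll of brown packing tape lying flat on the bench, 100 mm diameter, 48 mm high; origin at the centre of its underside.
- clampack: Clear-lidded black plastic pack 136 x 106 x 46 mm on the bench; origin at the centre of its underside.
- mug: Blue mug, 82 mm diameter, 95 mm high, on the bench; origin at the centre of its underside.
There are look-alikes about, which are no part of the job. What is shaped like the carton but blue or orange is not meant.

How it is judged (in metres and radians):
On the way, in this order (a step that is already met when the one before it is completed fails the run):
1. the slot is turned in line with the bolt while the bolt is still drawn back (horizontal distance between slot and bolt_line below 0.008 m and value of joint bolt below 0.018 m), for 0.1 s.
2. the bolt is pushed fully home through the slot (value of joint bolt above 0.05 m), for 0.2 s.
At the end, for the whole second after the job is handed in: The bolt is home to within 5 mm of its stop, through the slot (slot mouth within 5 mm of the bolt's line), and the carton still lies flat and at rest on the deck, its centre within 30 mm of the turning axis (value of joint bolt above 0.05 m and horizontal distance between slot and bolt_line below 0.005 m and horizontal distance between carton and turntable below 0.03 m and angle between carton's own z axis and vertical below 0.1 rad and height (world z) of carton below 0.064 m and linear speed of carton below 0.02 m/s); the robot touches nothing.
It fails at once if the carton is lifted more than 12 mm, tipped, or shifted more than 30 mm from the turning axis (height (world z) of carton above 0.07 m or angle between carton's own z axis and vertical above 0.3 rad or horizontal distance between carton and turntable above 0.03 m).
It fails at once if another thing on the bench is moved more than 20 mm (distance of any of tape_roll, cutter, small_box, brown_tape, clampack, mug from where it was at the start of the episode above 0.02 m).
It also fails if it takes over 61 s, if anything falls off the work surface, if the arm or the gripper's body presses on something with over 40 N, if the wrist force passes 120 N, or if a joint passes its speed limit or range.

ROBOT

A 6-joint arm with a two-finger parallel gripper is mounted at the origin on the work surface. World frame = base frame: x ahead of the robot, y to its left, z up, the work surface at z = 0. Lengths are in m, angles in degrees, forces in N, time in s.
With the tool pointing down it reaches from about 0.4 to 0.825 m from the base axis. Payload 7 kg.
Tool frame: the origin (TCP) lies on the centre line of the jaws, within the pads' length; the fingertips stand 11 mm ahead of it and the grasp point (between the pads) lies 8 mm behind it; z points along the fingers, y is the line along which they close (so a half turn about z gives the same grasp; the last joint's range is limited). The gripper opens to 88 mm and grips with 3 to 60 N. Pads are 19 mm wide; open, the fingers measure 130 mm over their backs; the gripper's body (78 mm by 193 mm) begins 47 mm behind the grasp point.
Start: joints at [-58.493, 20.546, 0.682, 0, -70.136, -16.507], TCP at [0.175, -0.652, 0.238] pointing down, gripper open.
Joint ranges: [-176.03, 176.03], [-82.01, 121.73], [-58.28, 71.71], [-173.87, 95.51], [-174.79, -0.11], [-173.66, 173.66]. Speed limits (degrees/s): [136.94, 136.94, 172.46, 180, 180, 180].

INTERFACE

Orientations are given as [roll, pitch, yaw] about the fixed x, y, z axes, in that order (R = Rz(yaw) Ry(pitch) Rx(roll)).
In Python, from plant import r, capture, camera_model, job gives the robot as it stands.
- The arm moves only by the tool drive_tool, never from a script. Its argument "increments" is a list that holds one entry, the list of rows, each a list of 5 numbers: the gripper's target within -1 to 1 (fully open at 1, half-way at 0, shut at -1), then the shift along the tool's x, y, z scaled (see below), then the turn about the tool's z scaled (see below). In form: [[[gripper, tx, ty, tz, roll], ...]]. A call has 1 to 5 rows; each row is the pose to reach, as a shift and turn from the pose commanded when the call began, along the tool's axes at that moment, turning the shorter way round; what a row does not reach only later rows make up. The controller multiplies each number of a shift by 120 mm and each number of a turn by 360 degrees. A row lasts 1/8 s, in which the tool goes at most 62.5 mm and 10.7 degrees, less where a joint would pass 70% of its speed; a pose out of reach is approached as far as the arm can. A call with a number of a shift or a turn outside -1 to 1 is refused whole. A call with a gripper value outside its range is refused whole. The fingers move at their own pace and stop on an object; "squeeze" is the grip in N (left out, the last holds). Time passes only in rows, so rows that repeat a pose let the fingers close. It gives the time, the measured TCP pose, the force, the opening and the grip force at its end, in the units of the state.
- r.get_state(): the state, without advancing time (a new reading comes with each control period).
- capture(name): name is "scene" or "top" or "wrist"; returns the picture (420x560x3 uint8, red, green, blue); there is no depth.
- camera_model(name): a dict with "camera_matrix" (3x3 intrinsics, pixels), "rvec" (rotation vector, rad) and "tvec" (3), from world to camera coordinates, as OpenCV has them. Camera axes: x right, y down, z forward; pixel columns grow to the right and rows downward; lengths in m; the calibration is good to about 2 mm. A picture is of the moment at which its call begins: read the wrist's pose just before it. camera_model takes no time and is no camera call; for the wrist camera it gives the pose at the moment of the call.
- job.close_job(): hands the job in; it is judged then, once.
The state is a dict: "time_s": time; "joints": joint angles; "qd": joint speeds; "joint_torque": joint torques, N m; "tcp_pos": TCP position; "eef_rot": TCP orientation; "contact_force": force on the tool from outside, world axes, zero at the start; "moment": the same for the moment, N m; "gripper_width": finger opening in m; "gripper_force": force on a finger pad.
Only numpy, scipy, OpenCV 4.12 (cv2) and the standard library are available. Lean on these libraries where they do the work, as an engineer would, in place of code of your own. Each camera call takes 0.05 s, during which the arm holds its last target. There are 200 camera calls.

## Working session

There is one attempt and no reset: what is moved stays moved. The work goes in short steps, Python scripts to look and compute and a tool call to move; the robot and the scene stay as the last step left them, time stands still between calls to the robot, and variables do not carry over. Pictures are saved under pics/ and viewed, at most 10 in all, crops included, and the job is handed in when it is done.

Besides the shell and the picture viewer there is one more tool, called after "Call:" as a command line: name --argument value ..., lists and objects as JSON in quotes. drive_tool: Moves the arm, as the interface text tells. Its arguments: {"type":"object","properties":{"increments":{"type":"array"},"squeeze":{"type":"number"}},"required":["increments"]}

```bash
mkdir -p pics
python3 - <<'E'
from plant import r,capture,camera_model
import cv2
for n in("scene","top"):
    im=capture(n); cv2.imwrite(f"pics/{n}0.png",im[:,:,::-1])
    m=camera_model(n); print(n,m)
s=r.get_state(); print(s)
E
```

```text
scene {'camera_matrix': array([[546.72976324,   0.        , 289.41968725],
       [  0.        , 546.72976324, 223.95371911],
       [  0.        ,   0.        ,   1.        ]]), 'rvec': array([ 1.26142435,  2.2584196 , -0.92797091]), 'tvec': array([ 0.28902379, -0.25427848,  2.03912411])}
top {'camera_matrix': array([[411.62133528,   0.        , 285.92512151],
       [  0.        , 411.62133528, 214.46158219],
       [  0.        ,   0.        ,   1.        ]]), 'rvec': array([ 2.18454179, -2.16715084,  0.07377428]), 'tvec': array([-0.01087196,  0.55406688,  1.18905988])}
{'time_s': 0.1, 'joints': array([-5.84920788e+01,  2.05892697e+01,  6.40389329e-01, -1.84543311e-02,
       -7.01355987e+01, -1.65048656e+01]), 'qd': array([-0.05178578, -0.07718403,  0.13800075,  0.10516997,  0.01184153,
       -0.03606017]), 'joint_torque': array([-7.52994110e-04, -5.84164560e+01,  2.93750596e+01,  7.01563686e+00,
        1.00877820e-02, -7.62223726e-05]), 'tcp_pos': array([ 0.17459171, -0.65160617,  0.2367026 ]), 'eef_rot': array([ 1.79914073e+02, -7.36825557e-03, -1.65003222e+02]), 'contact_force': array([0.32598187, 0.51588191, 0.30601195]), 'moment': array([ 0.04323865,  0.02501874, -0.04537508]), 'gripper_force': 0.0, 'gripper_width': 0.08743803898641563}
```

View pics/top0.png

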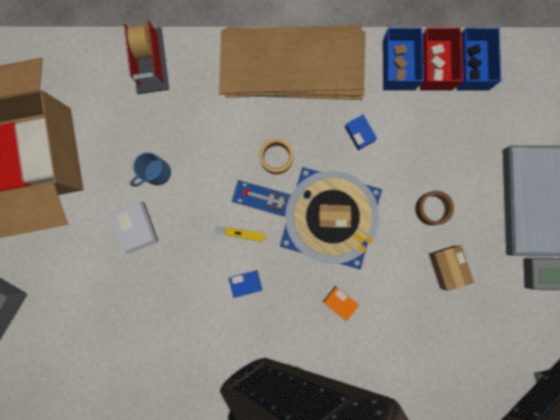

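View pics/scene0.png

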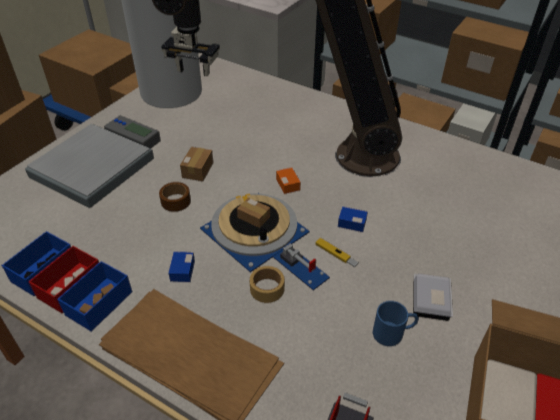

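The top view shows the turntable at about (333,216), the knob at (307,195), the yellow slot mark at (364,241) and the red bolt tab at (246,192). The brown carton on the mat, at (335,216), is the one meant. The blue and orange ones at (361,131), (245,284) and (341,303) are look-alikes. I'll confirm this in an enlarged crop.

```bash
cat > h.py <<'E'
import numpy as np,cv2
from plant import r,capture,camera_model
def ray(name,uv,z,m=None):
    m=m or camera_model(name); R=cv2.Rodrigues(np.array(m["rvec"]))[0]; t=np.array(m["tvec"]).ravel()
    d=R.T@np.linalg.inv(m["camera_matrix"])@np.array([uv[0],uv[1],1.]); c=-R.T@t
    return (c+d*(z-c[2])/d[2])[:3]
def proj(name,P,m=None):
    m=m or camera_model(name)
    return cv2.projectPoints(np.array(P,float).reshape(-1,1,3),np.array(m["rvec"]),np.array(m["tvec"]),m["camera_matrix"],None)[0][:,0]
E
python3 - <<'E'
from h import *
im=cv2.imread("pics/top0.png")
c=im[150:280,215:390]; cv2.imwrite("pics/top0c.png",cv2.resize(c,None,fx=4.5,fy=4.5,interpolation=cv2.INTER_CUBIC))
for n,uv,z in(("axis",(333,216),.035),("knob",(307,195),.094),("slot",(364,241),.056),("tab",(246,192),.071)): print(n,ray("top",uv,z))
E
```

```text
axis [ 0.54964622 -0.14339326  0.035     ]
knob [ 0.60304248 -0.06528694  0.094     ]
slot [ 0.4775618  -0.22906035  0.056     ]
tab [0.61331482 0.10680529 0.071     ]
```

View pics/top0c.png

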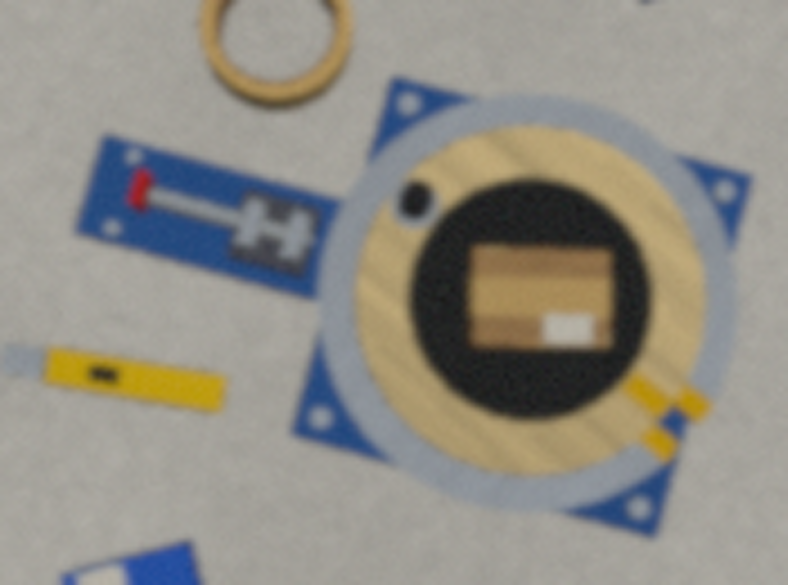

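Run:
```python
from h import *
f=lambda x,y,z: ray("top",(215+(x+.5)/4.5-.5,150+(y+.5)/4.5-.5),z)
A=f(523.75,305.5,.008); A2=f(528.5,302.5,.04); M=f(532,299,.058)
k=f(415,200,.094); tab=f(141,188,.071); th=f(123,192.5,.008); s=(f(694,405,.04)+f(660,443,.04))/2
corn=[f(x,y,.008) for x,y in((393,77),(750,178),(657,535),(293,433))]; A3=sum(corn)/4
ax=(A+A2+M+A3)/4; print("axes",A,A2,M,A3)
print("sides",[np.linalg.norm(corn[i]-corn[i-1]) for i in range(4)])
pol=lambda p:(np.hypot(*(p-ax)[:2]),np.degrees(np.arctan2(*(p-ax)[1::-1])))
for n,p in(("knob",k),("tab",tab),("tonguehole",th),("slot",s),("carton",f(541,297,.098))):print(n,p,pol(p))
for i in range(4): print("side angle",np.degrees(np.arctan2(*(corn[i]-corn[i-1])[1::-1])))
```

```text
axes [ 0.5471873 -0.1402434  0.008    ] [ 0.54682772 -0.14014737  0.04      ] [ 0.54773407 -0.14054575  0.058     ] [ 0.54798871 -0.13976525  0.008     ]
sides [np.float64(0.24591746940715312), np.float64(0.24597282653539201), np.float64(0.24373198288659054), np.float64(0.24697480828824414)]
knob [ 0.60567819 -0.06481309  0.094     ] (np.float64(0.09524608357704915), np.float64(52.30138375848167))
tab [0.61506045 0.10699117 0.071     ] (np.float64(0.25625106452379404), np.float64(74.69808707333071))
tonguehole [0.62046445 0.12584303 0.008     ] (np.float64(0.27586084916851566), np.float64(74.64879656535868))
slot [ 0.46972005 -0.23489315  0.04      ] (np.float64(0.12251927333742509), np.float64(-129.3683425026741))
carton [ 0.54596485 -0.14193261  0.098     ] (np.float64(0.0022907165423937405), np.float64(-129.907340929252))
side angle -15.191278430692124
side angle -105.63140483406221
side angle 165.04592878292337
side angle 74.87788151924751
```

```bash
cat >> h.py <<'E'
AX=np.array([.5474,-.1402]); BETA=74.7
def rel(p0,y0,p1,y1):
    "scaled tx,ty,tz,roll from pose (p0,yaw0) to (p1,yaw1), tool down"
    a=np.radians(y0); d=np.array(p1)-p0; x=np.array([np.cos(a),np.sin(a)]); y=np.array([np.sin(a),-np.cos(a)])
    w=(y1-y0+180)%360-180
    return [round(v,3) for v in (d[:2]@x/.12,d[:2]@y/.12,-d[2]/.12,-w/360)]
def kn(phi,z,r=.095): a=np.radians(phi); return np.array([AX[0]+r*np.cos(a),AX[1]+r*np.sin(a),z])
E
python3 - <<'E'
from h import *
p0=np.array([.1746,-.6516,.2367]);p1=kn(52,.15);N=6
for i in range(N): print(rel(p0+(p1-p0)*i/N,-165+217*i/N,p0+(p1-p0)*(i+1)/N,-165+217*(i+1)/N))
E
```

```text
[np.float64(-0.789), np.float64(0.631), np.float64(0.12), -0.1]
[np.float64(-1.01), np.float64(0.044), np.float64(0.12), -0.1]
[np.float64(-0.841), np.float64(-0.56), np.float64(0.12), -0.1]
[np.float64(-0.348), np.float64(-0.949), np.float64(0.12), -0.1]
[np.float64(0.279), np.float64(-0.972), np.float64(0.12), -0.1]
[np.float64(0.798), np.float64(-0.62), np.float64(0.12), -0.1]
```

Call:
drive_tool --increments '[[[1, -0.16, 0.126, 0.024, -0.02], [1, -0.32, 0.252, 0.048, -0.04], [1, -0.48, 0.378, 0.072, -0.06], [1, -0.64, 0.504, 0.096, -0.08], [1, -0.79, 0.63, 0.12, -0.1]]]'

```text
time_s: 0.72
tcp_pos: [0.247, -0.5535, 0.2226]
eef_rot: [180.0, 0.0, -128.8]
contact_force: [0.2, -0.1, -0.3]
gripper_width: 0.0877
gripper_force: 0.0
```

Call:
drive_tool --increments '[[[1, -0.2, 0.01, 0.024, -0.02], [1, -0.4, 0.02, 0.048, -0.04], [1, -0.6, 0.03, 0.072, -0.06], [1, -0.8, 0.04, 0.096, -0.08], [1, -1.0, 0.045, 0.12, -0.1]]]'

```text
time_s: 1.35
tcp_pos: [0.3182, -0.4569, 0.2083]
eef_rot: [180.0, 0.0, -92.8]
contact_force: [0.5, -0.9, -0.1]
gripper_width: 0.0878
gripper_force: 0.0
```

Call:
drive_tool --increments '[[[1, -0.17, -0.11, 0.024, -0.02], [1, -0.34, -0.22, 0.048, -0.04], [1, -0.5, -0.34, 0.072, -0.06], [1, -0.67, -0.45, 0.096, -0.08], [1, -0.84, -0.56, 0.12, -0.1]]]'

```text
time_s: 1.98
tcp_pos: [0.3906, -0.3598, 0.194]
eef_rot: [180.0, 0.0, -56.8]
contact_force: [1.2, -0.3, -0.2]
gripper_width: 0.0875
gripper_force: 0.0
```

Call:
drive_tool --increments '[[[1, -0.07, -0.19, 0.024, -0.02], [1, -0.14, -0.38, 0.048, -0.04], [1, -0.21, -0.57, 0.072, -0.06], [1, -0.28, -0.76, 0.096, -0.08], [1, -0.35, -0.95, 0.12, -0.1]]]'

```text
time_s: 2.6
tcp_pos: [0.4633, -0.2625, 0.1796]
eef_rot: [-180.0, 0.0, -20.8]
contact_force: [0.5, -0.6, 0.9]
gripper_width: 0.0878
gripper_force: 0.0
```

Call:
drive_tool --increments '[[[1, 0.056, -0.19, 0.0, -0.02], [1, 0.11, -0.38, 0.0, -0.04], [1, 0.17, -0.58, 0.0, -0.06], [1, 0.22, -0.77, 0.0, -0.08], [1, 0.28, -0.97, 0.0, -0.1]]]'

```text
time_s: 3.22
tcp_pos: [0.5363, -0.166, 0.1797]
eef_rot: [-180.0, 0.0, 15.2]
contact_force: [1.0, -0.3, 0.2]
gripper_width: 0.0875
gripper_force: 0.0
```

Call:
drive_tool --increments '[[[1, 0.16, -0.12, 0.0, -0.02], [1, 0.32, -0.25, 0.0, -0.04], [1, 0.48, -0.37, 0.0, -0.06], [1, 0.64, -0.5, 0.0, -0.08], [1, 0.8, -0.62, 0.0, -0.1]]]'

```text
time_s: 3.85
tcp_pos: [0.6098, -0.0693, 0.1796]
eef_rot: [-180.0, 0.0, 51.2]
contact_force: [0.1, 0.1, -0.3]
gripper_width: 0.0877
gripper_force: 0.0
```

Run:
```python
from h import *
s=r.get_state(); m=camera_model("wrist"); im=capture("wrist"); cv2.imwrite("pics/w1.png",im[:,:,::-1])
print(s["joints"].round(1),s["tcp_pos"],s["eef_rot"],m)
print("knob pred",proj("wrist",[kn(52,.094),np.r_[AX,.058],kn(52,.07),kn(232,.04,.135)],m))
print(rel(s["tcp_pos"],s["eef_rot"][2],kn(52,.075),52))
```

```text
[ 11.7  17.3 -12.   -0.  -60.8 129.5] [ 0.60983251 -0.06927187  0.17956496] [-1.79965998e+02  2.73188475e-02  5.12366920e+01] {'camera_matrix': array([[337.97628495,   0.        , 283.75975355],
       [  0.        , 337.97628495, 205.85188723],
       [  0.        ,   0.        ,   1.        ]]), 'rvec': array([-2.67856232,  0.94098441,  0.15069245]), 'tvec': array([-0.51884955,  0.29096813,  0.43906245])}
knob pred [[276.57059789 217.63636783]
 [279.34514332 301.0702821 ]
 [277.18665837 207.29424768]
 [281.59421947 397.80351292]]
[np.float64(0.005), np.float64(-0.046), np.float64(0.871), np.float64(-0.002)]
```

View pics/w1.png

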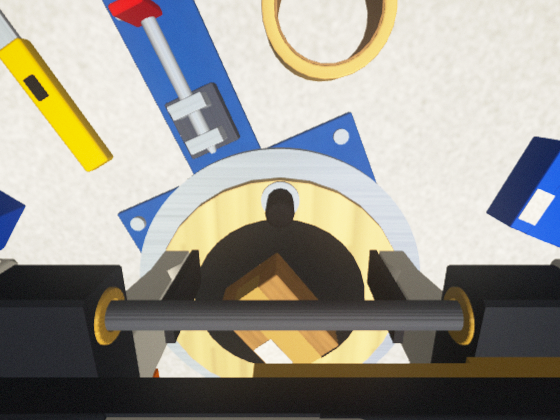

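The wrist view shows the knob top at about (280,214), against a predicted (277,218), so the estimate is good to about 3 mm. The fingers clear the carton, so I'll descend astride the knob.

Call:
drive_tool --increments '[[[1, 0.005, -0.04, 0.2, 0], [1, 0.005, -0.04, 0.45, 0], [1, 0.005, -0.04, 0.7, 0], [1, 0.005, -0.04, 0.86, 0], [0.0, 0.005, -0.04, 0.86, 0]]]'

```text
time_s: 4.53
tcp_pos: [0.6049, -0.0667, 0.0749]
eef_rot: [-179.8, 0.2, 51.0]
contact_force: [0.5, -0.1, 0.1]
gripper_width: 0.0818
gripper_force: 0.0
```

Call:
drive_tool --increments '[[[-0.45, 0, 0, 0, 0], [-0.45, 0, 0, 0, 0], [-0.45, 0, 0, 0, 0], [-0.45, 0, 0, 0, 0]]]' --squeeze 3

```text
time_s: 5.03
tcp_pos: [0.6065, -0.0665, 0.0772]
eef_rot: [180.0, -0.0, 51.0]
contact_force: [1.6, 0.0, 0.0]
gripper_width: 0.0431
gripper_force: 0.0
```

Call:
drive_tool --increments '[[[-0.45, 0, 0, 0, 0], [-0.45, 0, 0, 0, 0], [-0.45, 0, 0, 0, 0]]]'

```text
time_s: 5.4
tcp_pos: [0.6063, -0.0665, 0.0767]
eef_rot: [-180.0, 0.0, 51.0]
contact_force: [0.5, -1.3, 0.3]
gripper_width: 0.0248
gripper_force: 0.4
```

Call:
drive_tool --increments '[[[-0.45, -0.001, 0.041, 0, 0.0083], [-0.45, -0.008, 0.11, 0, 0.0222], [-0.45, -0.024, 0.192, 0, 0.0389], [-0.45, -0.053, 0.284, 0, 0.0583], [-0.45, -0.093, 0.372, 0, 0.0778]]]'

```text
time_s: 6.02
tcp_pos: [0.6341, -0.103, 0.0767]
eef_rot: [-180.0, 0.0, 22.8]
contact_force: [-1.0, 2.2, 1.2]
gripper_width: 0.024
gripper_force: 1.2
```

Call:
drive_tool --increments '[[[-0.45, -0.008, 0.11, 0, 0.0222], [-0.45, -0.031, 0.218, 0, 0.0444], [-0.45, -0.068, 0.322, 0, 0.0667], [-0.45, -0.12, 0.42, 0, 0.0889], [-0.45, -0.185, 0.509, 0, 0.1111]]]'

```text
time_s: 6.65
tcp_pos: [0.6373, -0.168, 0.0765]
eef_rot: [-180.0, 0.0, -17.3]
contact_force: [-0.3, 2.8, 0.5]
gripper_width: 0.0242
gripper_force: 1.2
```

Call:
drive_tool --increments '[[[-0.45, -0.008, 0.11, 0, 0.0222], [-0.45, -0.031, 0.218, 0, 0.0444], [-0.45, -0.068, 0.322, 0, 0.0667], [-0.45, -0.12, 0.42, 0, 0.0889], [-0.45, -0.185, 0.509, 0, 0.1111]]]'

```text
time_s: 7.28
tcp_pos: [0.5984, -0.2199, 0.0766]
eef_rot: [-180.0, 0.0, -57.3]
contact_force: [0.7, 2.7, -0.3]
gripper_width: 0.024
gripper_force: 1.2
```

Call:
drive_tool --increments '[[[-0.45, -0.008, 0.11, 0, 0.0222], [-0.45, -0.031, 0.218, 0, 0.0444], [-0.45, -0.068, 0.322, 0, 0.0667], [-0.45, -0.12, 0.42, 0, 0.0889], [-0.45, -0.185, 0.509, 0, 0.1111]]]'

```text
time_s: 7.9
tcp_pos: [0.5356, -0.2347, 0.0769]
eef_rot: [-179.9, 0.0, -97.3]
contact_force: [1.6, 0.8, -0.6]
gripper_width: 0.0243
gripper_force: 1.1
```

Run:
```python
from h import *
s=r.get_state(); y=s["eef_rot"][2]; p=s["tcp_pos"]; d=p[:2]-AX
print(p,y,np.hypot(*d),np.degrees(np.arctan2(d[1],d[0])),s["joints"].round(1))
for a in(-99,-101,-103,-104,-105.3): print(rel(p,y,kn(a,p[2]),a))
```

```text
[ 0.53559335 -0.23472182  0.07692264] -97.25553537487455 0.09525634948396318 -97.11989825272843 [ -4.5  20.8 -22.4  -0.  -46.7  -2.7]
[np.float64(-0.003), np.float64(0.026), np.float64(-0.0), np.float64(0.005)]
[np.float64(-0.004), np.float64(0.054), np.float64(-0.0), np.float64(0.01)]
[np.float64(-0.006), np.float64(0.081), np.float64(-0.0), np.float64(0.016)]
[np.float64(-0.008), np.float64(0.095), np.float64(-0.0), np.float64(0.019)]
[np.float64(-0.01), np.float64(0.113), np.float64(-0.0), np.float64(0.022)]
```

Call:
drive_tool --increments '[[[-0.45, -0.004, 0.054, 0, 0.01], [-0.45, -0.007, 0.09, 0, 0.018], [-0.45, -0.01, 0.121, 0, 0.024], [-0.45, -0.01, 0.121, 0, 0.024]]]'

```text
time_s: 8.4
tcp_pos: [0.5207, -0.2317, 0.0769]
eef_rot: [-180.0, 0.0, -105.6]
contact_force: [-0.9, 0.3, 0.4]
gripper_width: 0.0246
gripper_force: 0.0
```

Run:
```python
from h import *
s=r.get_state(); p=s["tcp_pos"]; d=p[:2]-AX
print(p,s["eef_rot"],np.degrees(np.arctan2(d[1],d[0])))
im=cv2.cvtColor(capture("top"),cv2.COLOR_RGB2BGR)
cv2.imwrite("pics/top1c.png",cv2.resize(im[150:280,215:390],None,fx=4.5,fy=4.5,interpolation=cv2.INTER_CUBIC))
b=np.radians(BETA)
q=proj("top",[[AX[0]+R*np.cos(b),AX[1]+R*np.sin(b),.04] for R in(.098,.135)])
print((q-[215,150]+.5)*4.5-.5)
```

```text
[ 0.52065227 -0.23172548  0.07686181] [-1.79996969e+02  2.12196303e-03 -1.05617648e+02] -106.29066323250126
[[381.72370973 260.48286912]
 [326.47617814 245.00992752]]
```

View pics/top1c.png

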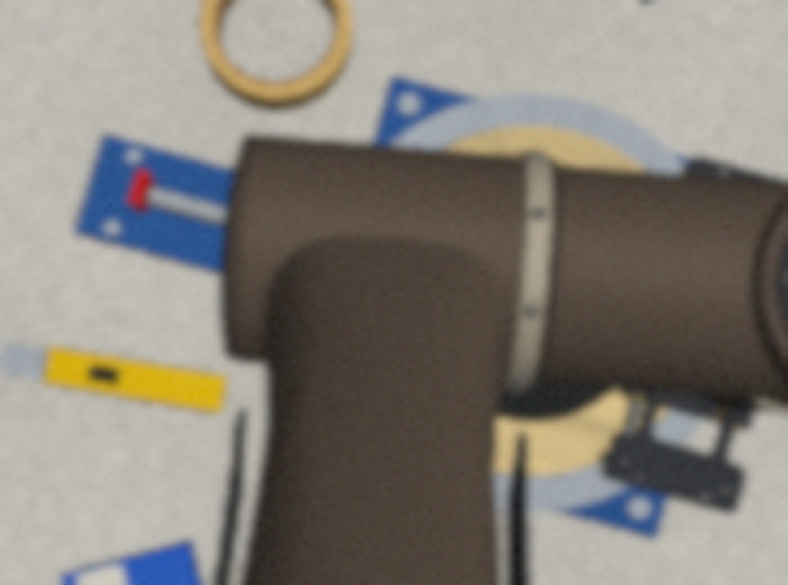

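Run:
```python
from h import *
print(rel(np.array([.5207,-.2317,.1969]),-105.6,kn(BETA,.1969,.30),-105.3))
```

```text
[np.float64(-3.294), np.float64(0.004), np.float64(-0.0), -0.001]
```

Call:
drive_tool --increments '[[[0.3, 0, 0, 0, 0], [0.3, 0, 0, 0, 0], [0.3, 0, 0, -0.1, 0], [0.3, 0, 0, -0.5, 0], [0.3, 0, 0, -1.0, 0]]]'

```text
time_s: 9.07
tcp_pos: [0.52, -0.2317, 0.1979]
eef_rot: [179.9, -0.0, -105.6]
contact_force: [1.9, -0.3, -0.1]
gripper_width: 0.0567
gripper_force: 0.0
```

Call:
drive_tool --increments '[[[0.0, -0.25, 0, 0, 0], [-0.5, -0.5, 0, 0, 0], [-1, -0.75, 0, 0, 0], [-1, -1.0, 0, 0, 0]]]'

```text
time_s: 9.57
tcp_pos: [0.5534, -0.1153, 0.1979]
eef_rot: [-179.9, 0.0, -105.6]
contact_force: [0.5, 1.1, 0.5]
gripper_width: 0.0224
gripper_force: 0.0
```

Call:
drive_tool --increments '[[[-1, -0.25, 0, 0, 0], [-1, -0.5, 0, 0, 0], [-1, -0.75, 0, 0, 0], [-1, -1.0, 0, 0, 0]]]'

```text
time_s: 10.07
tcp_pos: [0.5857, 0.0003, 0.1978]
eef_rot: [-180.0, 0.0, -105.6]
contact_force: [0.7, -0.1, -0.5]
gripper_width: 0.0007
gripper_force: 0.0
```

Call:
drive_tool --increments '[[[-1, -0.25, 0, 0, 0], [-1, -0.5, 0, 0, 0], [-1, -0.75, 0, 0, 0], [-1, -1.0, 0, 0, 0]]]'

```text
time_s: 10.58
tcp_pos: [0.6182, 0.116, 0.1977]
eef_rot: [-180.0, 0.0, -105.6]
contact_force: [0.5, -0.5, 0.1]
gripper_width: 0.0004
gripper_force: 0.0
```

Run:
```python
from h import *
s=r.get_state(); p=s["tcp_pos"]; m=camera_model("wrist"); im=cv2.cvtColor(capture("wrist"),cv2.COLOR_RGB2BGR); cv2.imwrite("pics/w2.png",im)
print(p,s["eef_rot"]); print(proj("wrist",[kn(BETA,.04,.135),kn(BETA,.04,.098),kn(BETA,.071,.256),kn(BETA,.041,.149),np.r_[AX,.058]],m).round(1))
print(rel(p,s["eef_rot"][2],kn(BETA,.056,.30),-105.3))
```

```text
[0.61817384 0.11603454 0.19768021] [-1.79958396e+02  2.46010279e-02 -1.05632691e+02]
[[ 283.9   34.4]
 [ 283.7  -18.2]
 [ 284.6  188.2]
 [ 284.    53.1]
 [ 282.9 -205. ]]
[np.float64(-0.285), np.float64(0.007), np.float64(1.181), np.float64(-0.001)]
```

View pics/w2.png

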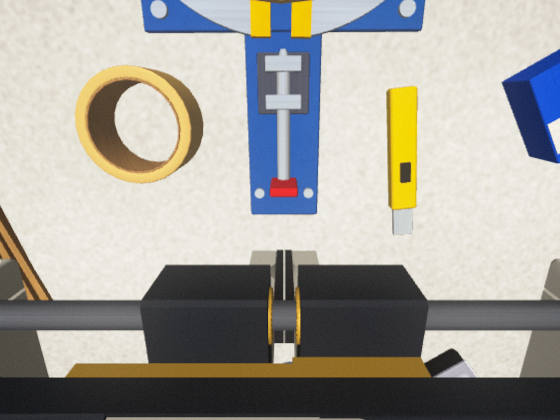

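The wrist view shows the slot gap at x≈271–291 (centre 281), between the yellow cheeks, and the bolt nose and line at x≈283–284. That is about 2 mm off, within tolerance. The tab is at (284,187). Next I'll lower the closed fingers outside the tab.

Call:
drive_tool --increments '[[[-1, -0.28, 0.007, 0.0, 0], [-1, -0.28, 0.007, 0.3, 0], [-1, -0.28, 0.007, 0.6, 0], [-1, -0.28, 0.007, 0.9, 0], [-1, -0.28, 0.007, 1.0, 0]]]'

```text
time_s: 11.25
tcp_pos: [0.625, 0.1472, 0.0748]
eef_rot: [179.9, -0.1, -105.6]
contact_force: [-0.5, -0.6, -0.1]
gripper_width: 0.0006
gripper_force: 0.0
```

Call:
drive_tool --increments '[[[-1, 0, 0, 0.18, 0], [-1, 0.06, 0, 0.18, 0], [-1, 0.12, 0, 0.18, 0], [-1, 0.18, 0, 0.18, 0]]]'

```text
time_s: 11.75
tcp_pos: [0.6208, 0.1264, 0.0566]
eef_rot: [-179.9, 0.1, -105.6]
contact_force: [0.3, -0.5, 1.1]
gripper_width: 0.0003
gripper_force: 0.0
```

Call:
drive_tool --increments '[[[-1, 0.05, 0, 0, 0], [-1, 0.1, 0, 0, 0], [-1, 0.15, 0, 0, 0], [-1, 0.2, 0, 0, 0]]]'

```text
time_s: 12.25
tcp_pos: [0.614, 0.1034, 0.0554]
eef_rot: [-180.0, 0.0, -105.6]
contact_force: [1.2, 2.3, 1.6]
gripper_width: 0.0004
gripper_force: 1.2
```

Call:
drive_tool --increments '[[[-1, 0.05, 0, 0, 0], [-1, 0.1, 0, 0, 0], [-1, 0.15, 0, 0, 0], [-1, 0.2, 0, 0, 0]]]'

```text
time_s: 12.75
tcp_pos: [0.6072, 0.0801, 0.0551]
eef_rot: [-180.0, 0.0, -105.6]
contact_force: [3.2, 2.6, 0.8]
gripper_width: 0.0006
gripper_force: 1.2
```

Call:
drive_tool --increments '[[[-1, 0.02, 0, 0, 0], [-1, 0.035, 0, 0, 0], [-1, 0.05, 0, 0, 0], [-1, 0.05, 0, 0, 0]]]'

```text
time_s: 13.25
tcp_pos: [0.6053, 0.0745, 0.055]
eef_rot: [180.0, -0.0, -105.6]
contact_force: [0.8, 0.5, 1.0]
gripper_width: 0.0001
gripper_force: 0.6
```

Call:
drive_tool --increments '[[[-1, 0.01, 0, 0, 0], [-1, 0.02, 0, 0, 0], [-1, 0.025, 0, 0, 0], [-1, 0.025, 0, 0, 0]]]'

```text
time_s: 13.75
tcp_pos: [0.6051, 0.0733, 0.0551]
eef_rot: [-180.0, 0.1, -105.6]
contact_force: [0.0, 8.8, -1.9]
gripper_width: 0.0006
gripper_force: 4.3
```

Call:
drive_tool --increments '[[[-1, 0.008, 0, 0, 0], [-1, 0.012, 0, 0, 0], [-1, 0.012, 0, 0, 0]]]'

```text
time_s: 14.12
tcp_pos: [0.6051, 0.0733, 0.0552]
eef_rot: [-179.9, 0.2, -105.6]
contact_force: [-1.0, 14.5, -1.3]
gripper_width: 0.0003
gripper_force: 7.0
```

The bolt is on a hard stop at TCP radius 221 mm. I'll back off, raise the tool and check.

Call:
drive_tool --increments '[[[-1, -0.1, 0, 0, 0], [-1, -0.25, 0, 0, 0], [-1, -0.35, 0, -0.3, 0], [-1, -0.35, 0, -0.7, 0], [-1, -0.35, 0, -1.0, 0]]]'

```text
time_s: 14.75
tcp_pos: [0.6161, 0.1115, 0.177]
eef_rot: [-180.0, -0.0, -105.6]
contact_force: [0.2, 0.7, -1.0]
gripper_width: 0.0003
gripper_force: 0.0
```

Run:
```python
from h import *
s=r.get_state(); m=camera_model("wrist"); im=cv2.cvtColor(capture("wrist"),cv2.COLOR_RGB2BGR)
print(s["tcp_pos"],s["contact_force"])
print((proj("wrist",[kn(BETA,.071,.209),kn(BETA,.071,.205),kn(BETA,.071,.201),kn(BETA,.04,.135)],m)-[180,0])*4)
cv2.imwrite("pics/w3.png",cv2.resize(im[0:150,180:380],None,fx=4,fy=4,interpolation=cv2.INTER_CUBIC))
```

```text
[0.61613843 0.11150066 0.17701498] [ 0.23948597  0.67263091 -0.9580549 ]
[[413.60381088 563.07278259]
 [413.49797225 541.14565382]
 [413.39106999 518.99816706]
 [412.04334482 148.56336679]]
```

View pics/w3.png

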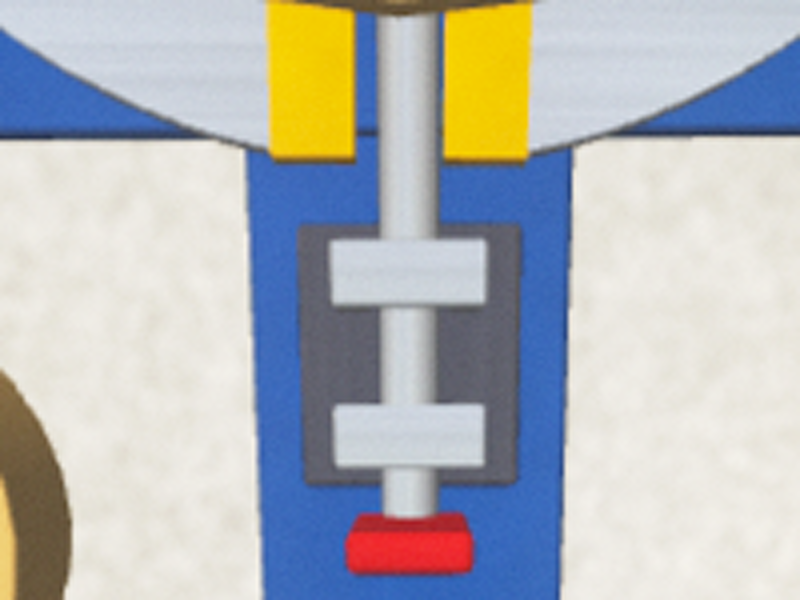

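The tab's top face spans y≈530–573 (centre 551), against 541 predicted for home. The ring edge shows the same ~2 mm calibration offset (157 against 149), so the tab is home. The bolt runs through the slot between the cheeks. I'll make one last check on the carton.

Run:
```python
from h import *
im=cv2.cvtColor(capture("scene"),cv2.COLOR_RGB2BGR)
print((proj("scene",[np.r_[AX,.058],np.r_[AX,.098]])-[150,130])*4)
cv2.imwrite("pics/s2.png",cv2.resize(im[130:280,150:350],None,fx=4,fy=4,interpolation=cv2.INTER_CUBIC))
```

```text
[[412.60774835 348.0531773 ]
 [411.05658946 310.73734693]]
```

View pics/s2.png

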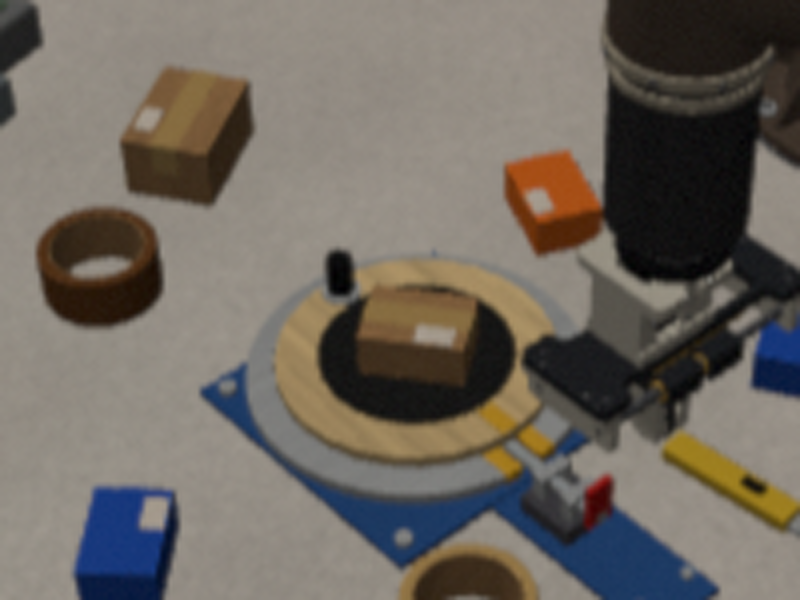

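The carton lies flat at about (418,335), centred on the deck. The knob at (340,272) is opposite the slot, the bolt is through and the gripper touches nothing, so I'll hand in.

```bash
python3 -c "
from plant import job
print(job.close_job())"
```

```text
the job is handed in; nothing more can be done
None
```

I turned the deck until the slot lined up and pushed the bolt home onto its stop through the slot; the carton still lies flat and centred, and the job is handed in (no verdict came back).

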